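Park the plunger and slide the splash guard clear

TASK

The splash guard beside the wok burner is locked by a spring plunger. Pull its black knob straight up, but feel for the end of its travel and do not yank it hard against the stop; twist it clockwise into its rest notch so that it stays up by itself, let it go, and then slide the guard along its rail, away from the robot, right up to its far stop. Leave the wok, bowl, measuring cup and tray where they are.

Things in the scene. Friction and masses are not known exactly. Their poses are not given: they have to be found in the camera images.
- knob_grip (a point): Centre (half-way up) of the upright black plunger knob, a cylinder 26 mm across and 31 mm tall; 101.5 mm above the counter while down. Below it a thin stem enters a 43 mm wide notched aluminium collar whose tallest teeth reach at most 82 mm above the counter. A 42 mm long cross pin under the knob turns with it. Beside it, only the guard plate stands as tall, 85 mm from the axis.
- plunger (a joint): Lift of the knob, m; 0 = down, locked. A spring pulls down: 7 N at 0, plus 0.25 N per mm. The collar's height is unknown, so the lift needed differs: the pin clears its rim at 10 to 23 mm; 2 mm above that a hard hidden stop ends the travel (a sharp rise in pull; it takes at most 12 N on top of the spring). The rest notch is 3 mm below the rim: parked, it reads 7 to 20 mm.
- knob (a joint): Turn of the knob, rad, positive clockwise from above; 0 = pin in its locking slot (play 0.08 either way). Once the pin has cleared the rim the knob turns clockwise only: over the rim to about 0.95, then the rest notch takes the pin between 1.01 and 1.25 (middle 1.13), where a tall tooth stops the turn.
- guard_end (a point): On the end of the steel splash guard nearest the robot: the middle of the outer face of an upright post 12 mm wide, from 22 to 108 mm above the counter; this point is 65 mm above the counter. The guard is a plate 150 mm long, its top 108 mm high. It slides along this point's x axis (level, away from the robot); y points to the burner.
- guard (a joint): Slide of the guard along its rail, m; 0 = locked by the plunger, grows away from the robot to 0.10 at the far stop. Sliding friction about 3 N; it stays where it is left.
- hob: The fixed unit: the gas hob (300 mm square, 50 mm high) on one side with the guard's rail and plunger bracket (50 mm wide, top 40 mm high) on the other; origin on the counter under the middle of the rail, x along the rail away from the robot, y towards the burner. The knob's axis is at x = -50, y = -85 mm.
- wok: Steel wok, 270 mm wide, with a wooden handle, standing on the burner, its rim 137 mm above the counter and at least 100 mm from the rail's line; origin at the centre of its underside. Leave alone.
- bowl: White ceramic bowl, 124 mm wide, 55 mm tall; origin at the centre of its underside. Leave alone.
- cup: Clear plastic measuring cup, 80 mm wide, 100 mm tall; origin at the centre of its underside. Leave alone.
- tray: Round aluminium tray, 200 mm wide, 16 mm tall; origin at the centre of its underside. Leave alone.

How it is judged:
On the way, in this order (a step that is already met when the one before it is completed fails the run):
1. the knob is parked: pulled up, turned into its rest notch and let go, holding by itself, with the guard still in place (value of joint plunger above 0.005 m and value of joint knob above 0.97 rad and contact force between the fingers and knob below 0.1 N and value of joint guard below 0.01 m), for 0.3 s.
2. the guard is slid to its far stop (within 8 mm) (value of joint guard above 0.092 m), for 0.2 s.
At the end, for the whole second after the job is handed in: The knob stands by itself in its rest notch (up by more than 5 mm, turned by more than 0.97 rad), the guard is at rest within 8 mm of its far stop (slid more than 92 mm of 100) (value of joint plunger above 0.005 m and value of joint knob above 0.97 rad and value of joint guard above 0.092 m and velocity of joint guard between -0.005 and 0.005 m/s); the robot touches nothing.
It fails at once if the plunger is pulled against its inner stop with more than 12 N (contact force between plunger_c0 and collar_c0 above 12 N).
It fails at once if the wok is moved by more than 30 mm (distance of wok from where it was at the start of the episode above 0.03 m).
It fails at once if the bowl is moved by more than 30 mm (distance of bowl from where it was at the start of the episode above 0.03 m).
It fails at once if the cup is moved by more than 30 mm (distance of cup from where it was at the start of the episode above 0.03 m).
It fails at once if the tray is moved by more than 30 mm (distance of tray from where it was at the start of the episode above 0.03 m).
It also fails if it takes over 72 s, if anything falls off the work surface, if the arm or the gripper's body presses on something with over 40 N, if the wrist force passes 120 N, or if a joint passes its speed limit or range.

ROBOT

A 6-joint arm with a two-finger parallel gripper is mounted at the origin on the work surface. World frame = base frame: x ahead of the robot, y to its left, z up, the work surface at z = 0. Lengths are in m, angles in rad, forces in N, time in s.
With the tool pointing down it reaches from about 0.35 to 0.925 m from the base axis. Payload 6.4 kg.
Tool frame: the origin (TCP) lies at the very end of the fingers, on their centre line; the grasp point (between the pads) lies 19 mm behind it; z points along the fingers, y is the line along which they close (so a half turn about z gives the same grasp; the last joint's range is limited). The gripper opens to 85 mm and grips with 20 to 120 N. Pads are 22 mm wide; open, the fingers measure 114 mm over their backs; the gripper's body (76 mm by 85 mm) begins 54 mm behind the grasp point. The pads swing forward as they close: fully open they stand 13 mm farther back than shut.
Start: joints at [0.937, 0.245, 1.558, -0, 1.339, -0.174], TCP at [0.288, 0.583, 0.231] pointing down, gripper open.
Joint ranges: [-3.13, 3.13], [-1.02, 2.26], [0.13, 2.54], [-0.95, 4.09], [0.21, 2.88], [-2.74, 2.74]. Speed limits (rad/s): [2.57, 2.57, 3.14, 3.14, 3.14, 3.14].

INTERFACE

Orientations are given as a unit quaternion [w, x, y, z].
In Python, from workcell import telemetry, viewer, arm gives the robot as it stands.
- The arm moves only by the tool move_arm, never from a script. Its argument "motion" is a list that holds one entry, the list of rows, each a list of 7 numbers: the opening, from 0 (shut) to 1 (fully open), then the shift along the tool's x, y, z in mm, then the turn, a rotation vector about the tool's x, y, z in degrees. A call has 1 to 5 rows; each row is the pose to reach, as a shift and turn from the pose commanded when the call began, along the tool's axes at that moment; what a row does not reach only later rows make up. A row lasts 1/12 s, in which the tool goes at most 41.7 mm and 7.16 degrees, less where a joint would pass 70% of its speed; a pose out of reach is approached as far as the arm can. A call with a gripper value outside its range is refused whole. The fingers move at their own pace and stop on an object; "force" is the grip in N (left out, the last holds). Time passes only in rows, so rows that repeat a pose let the fingers close. It gives the time, the measured TCP pose, the force, the opening and the grip force at its end, in the units of the state.
- telemetry.read_state(): the state, without advancing time (a new reading comes with each control period).
- viewer.grab_frame(name): name is "scene" or "side" or "wrist"; returns the picture (400x640x3 uint8, blue, green, red); there is no depth.
- viewer.get_calibration(name): a dict with "mtx" (3x3 intrinsics, pixels), "cam_to_world" (4x4, takes a point from camera to world coordinates). Camera axes: x right, y up, looking along -z (the intrinsics and any distortion apply to the point x, -y, -z); pixel columns grow to the right and rows downward; lengths in m; the calibration is good to about 2 mm. A picture is of the moment at which its call begins: read the wrist's pose just before it. get_calibration takes no time and is no camera call; for the wrist camera it gives the pose at the moment of the call.
- arm.job_done(): hands the job in; it is judged then, once.
The state is a dict: "time_s": time; "qpos": joint angles; "joint_vel": joint speeds; "joint_torque": joint torques, N m; "tool_pos": TCP position; "eef_rot": TCP orientation; "ft_force": force on the tool from outside, world axes, zero at the start; "torque": the same for the moment, N m; "opening": finger opening in m; "gripper_force": force on a finger pad.
Only numpy, scipy, OpenCV 4.12 (cv2) and the standard library are available. Lean on these libraries where they do the work, as an engineer would, in place of code of your own. Each camera call takes 0.05 s, during which the arm holds its last target. There are 200 camera calls.

## Working session

There is one attempt and no reset: what is moved stays moved. The work goes in short steps, Python scripts to look and compute and a tool call to move; the robot and the scene stay as the last step left them, time stands still between calls to the robot, and variables do not carry over. Pictures are saved under pics/ and viewed, at most 10 in all, crops included, and the job is handed in when it is done.

Besides the shell and the picture viewer there is one more tool, called after "Call:" by a JSON object that holds its "op" and its "data", one argument or row to a line. move_arm: Moves the arm, as the interface text tells. Its arguments: {"type":"object","properties":{"motion":{"type":"array"},"force":{"type":"number"}},"required":["motion"]}

```bash
mkdir -p pics; ls
cat > h.py <<'E'
import numpy as np, cv2
from workcell import telemetry, viewer, arm
def ray(name,u,v,cal=None):
    c=cal or viewer.get_calibration(name); K=np.array(c["mtx"]);T=np.array(c["cam_to_world"])
    d=np.linalg.inv(K)@[u,v,1]; d=T[:3,:3]@[d[0],-d[1],-d[2]]
    return T[:3,3],d/np.linalg.norm(d)
def onz(name,u,v,z,cal=None):
    o,d=ray(name,u,v,cal); return o+d*(z-o[2])/d[2]
def tri(r1,r2):
    A=[];b=[]
    for o,d in(r1,r2):
        P=np.eye(3)-np.outer(d,d);A.append(P);b.append(P@o)
    x=np.linalg.lstsq(np.vstack(A),np.hstack(b),rcond=None)[0]
    return x,[np.linalg.norm(P@x-c) for P,c in zip(A,b)]
E
python3 - <<'E'
from h import *
for n in("scene","side"):
    im=viewer.grab_frame(n); cv2.imwrite(f"pics/{n}0.png",im); c=viewer.get_calibration(n); print(n,c)
s=telemetry.read_state(); print(s)
E
```

```text
pics
scene {'mtx': array([[395.59859218,   0.        , 316.38466722],
       [  0.        , 395.59859218, 196.62176219],
       [  0.        ,   0.        ,   1.        ]]), 'cam_to_world': array([[ 0.62174037, -0.43952086,  0.64827488,  1.26684976],
       [ 0.78319866,  0.34231043, -0.51906015, -0.54810615],
       [ 0.00622651,  0.83044867,  0.55706036,  0.66709495],
       [ 0.        ,  0.        ,  0.        ,  1.        ]])}
side {'mtx': array([[432.33842727,   0.        , 319.44090891],
       [  0.        , 432.33842727, 198.23464445],
       [  0.        ,   0.        ,   1.        ]]), 'cam_to_world': array([[ 0.95724283,  0.16094249, -0.24038235,  0.28279759],
       [-0.28927357,  0.54011292, -0.79031565, -0.91346761],
       [ 0.00263825,  0.82606026,  0.56357563,  0.7359029 ],
       [ 0.        ,  0.        ,  0.        ,  1.        ]])}
{'time_s': 0.1, 'qpos': array([ 9.36887621e-01,  2.45728226e-01,  1.55890714e+00, -3.74132274e-06,
        1.33870318e+00, -1.74096431e-01]), 'joint_vel': array([ 4.62923958e-04, -4.09544928e-04, -3.68319923e-03,  8.56786651e-05,
        1.15237749e-04, -3.68201818e-04]), 'joint_torque': array([ 6.57094060e-04, -4.30669391e+01, -3.27131152e+01, -9.78154867e-05,
        2.79188862e-03, -1.48920748e-05]), 'tool_pos': array([0.28814536, 0.58207658, 0.23029268]), 'eef_rot': array([-3.41481836e-04,  2.27885625e-01,  9.73687517e-01, -8.03382053e-04]), 'ft_force': array([-0.59445569, -0.14362171, -0.01981392]), 'torque': array([ 0.04409256, -0.0130729 , -0.008986  ]), 'gripper_force': 0.0, 'opening': 0.08569024198759115}
```

View pics/scene0.png

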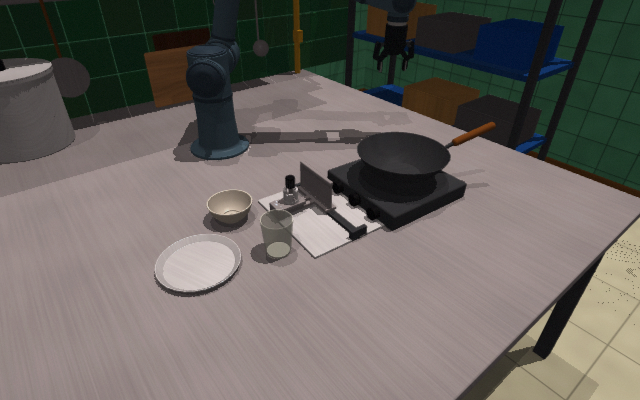

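View pics/side0.png

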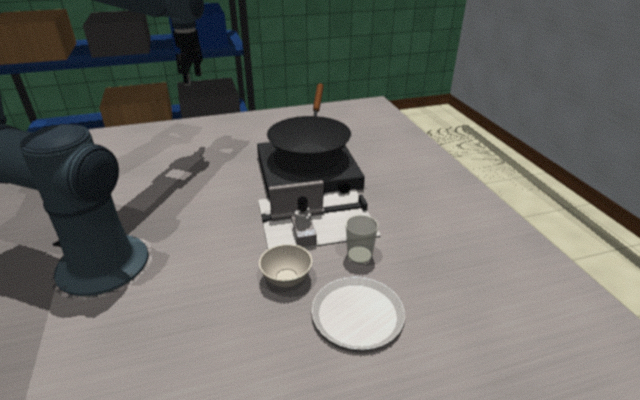

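Scene: black knob at about (290,181), guard plate (300-330,165-208), rail end (358,232). Side: knob at about (302,203), guard plate (272-322,183-215). Next I measure the knob and zoom in on both views.

Run:
```python
from h import *
B={}
for n,(x0,x1,y0,y1) in dict(scene=(280,300,170,196),side=(292,314,192,216)).items():
    im=cv2.imread(f"pics/{n}0.png"); m=(im[y0:y1,x0:x1].max(2)<45).astype(np.uint8)
    k,l,s,c=cv2.connectedComponentsWithStats(m)
    for i in range(1,k):
        if s[i,4]>15: print(n,s[i]+[x0,y0,0,0,0],c[i]+[x0,y0]); B.setdefault(n,c[i]+[x0,y0])
print(tri(ray("scene",*B["scene"]),ray("side",*B["side"])))
a=cv2.resize(cv2.imread("pics/scene0.png")[155:245,250:380],None,fx=6,fy=6,interpolation=2)[:, :]
b=cv2.resize(cv2.imread("pics/side0.png")[170:250,250:380],None,fx=6,fy=6,interpolation=2)
cv2.imwrite("pics/c1.png",a);cv2.imwrite("pics/c2.png",b)
```

```text
scene [285 175  10  14 108] [289.63888889 181.59259259]
side [297 196  11  16 140] [302.10714286 203.05714286]
(array([ 0.50478774, -0.03149213,  0.10056439]), [np.float64(0.0003923782803119669), np.float64(0.0003923782803117713)])
```

View pics/c1.png

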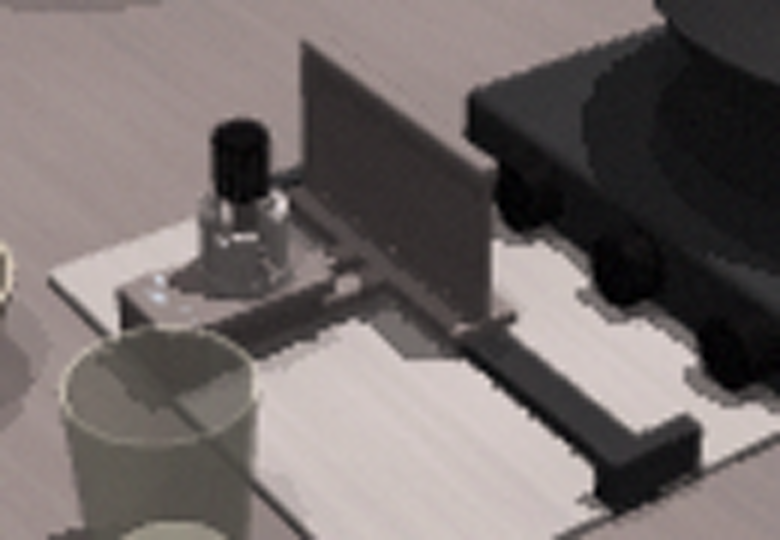

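View pics/c2.png

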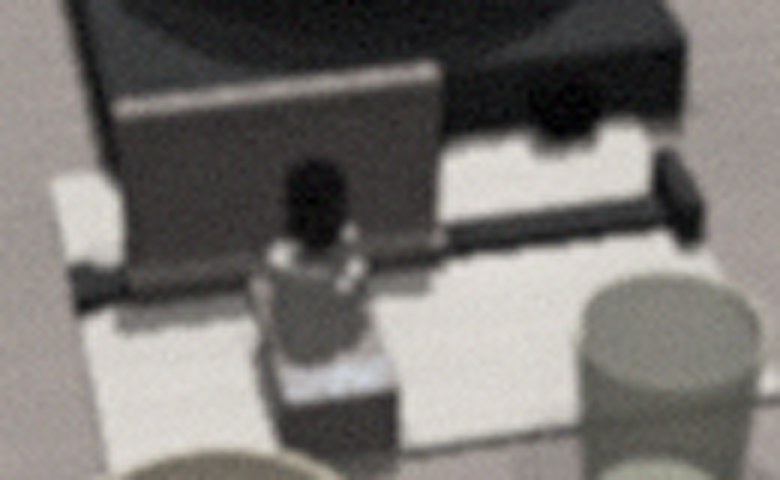

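Zoomed views show the guard plate's top corners, scene (300.3,162) and (332,182.5), side (269.5,187.2) and (323,181.3). The cup stands beyond the bracket.

Run:
```python
from h import *
n,_=tri(ray("scene",300.3,162),ray("side",269.5,187.2)); f,_=tri(ray("scene",332,182.5),ray("side",323,181.3))
print(n,f,np.degrees(np.arctan2(*(f-n)[[1,0]])),np.linalg.norm(f-n))
n,_=tri(ray("scene",300.3,162),ray("side",269.5,187.2))
k=np.array([.5048,-.0315])
for yaw in [np.degrees(np.arctan2(*(f-n)[[1,0]]))]:
    a=np.radians(yaw);u=np.array([np.cos(a),np.sin(a)]);v=np.array([-u[1],u[0]])
    h=k+50*1e-3*u+.085*v; print("hob",h, "near/far in hob",[((p[:2]-h)@u,(p[:2]-h)@v) for p in(n,f)])
print("cup rim centre",onz("scene",277,224,.1),onz("side",361.5,229,.1))
print("bowl",onz("scene",230,201,.055),onz("side",286,260,.055))
s=telemetry.read_state();c=viewer.get_calibration("wrist")
R=__import__("scipy.spatial.transform",fromlist=["x"]).Rotation.from_quat(np.roll(s["eef_rot"],-1)).as_matrix()
T=c["cam_to_world"];print("cam in tool",R.T@(T[:3,3]-s["tool_pos"]),R.T@T[:3,:3]);print(R, R.T@(np.array([.5048,-.0315,.16])-s["tool_pos"])*1000)
```

```text
[0.43823328 0.05486028 0.10539567] [0.58566229 0.05031988 0.10445602] -1.763990825213161 0.14750190133977928
hob [0.55739282 0.05192059] near/far in hob [(np.float64(-0.11919356523170314), np.float64(-0.0007297411843332836)), (np.float64(0.028305343109204982), np.float64(-0.0007297411843332836))]
cup rim centre [ 0.64019942 -0.16331808  0.1       ] [ 0.61199515 -0.17367192  0.1       ]
bowl [ 0.42660863 -0.1768782   0.055     ] [ 0.4259582  -0.17890015  0.055     ]
cam in tool [ 0.0745228   0.00128796 -0.1428671 ] [[-6.34261768e-04  9.56052660e-01  2.93194321e-01]
 [ 9.99999675e-01  7.52127636e-04 -2.89269127e-04]
 [-4.97076070e-04  2.93194042e-01 -9.56052826e-01]]
[[-8.96136051e-01  4.43778227e-01 -1.03115164e-03]
 [ 4.43779325e-01  8.96134993e-01 -1.40884855e-03]
 [ 2.98834759e-04 -1.72012376e-03 -9.99998476e-01]] [-466.46563706 -453.57991786   70.93360553]
```

Call:
{"op": "move_arm", "data": {
  "motion": [
    [[1,-29,-28,0,0,0,0],[1,-58,-56,0,0,0,0],[1,-87,-84,0,0,0,0],[1,-116,-112,0,0,0,0],[1,-145,-140,0,0,0,0]]
  ],
  "force": 40
}}

```text
time_s: 0.52
tool_pos: [0.3561, 0.3909, 0.2307]
eef_rot: [-0.0, 0.228, 0.974, -0.0]
ft_force: [0.3, -0.5, -0.3]
opening: 0.0856
gripper_force: 0.0
```

Call:
{"op": "move_arm", "data": {
  "motion": [
    [[1,-29,-28,0,0,0,0],[1,-58,-56,0,0,0,0],[1,-87,-84,0,0,0,0],[1,-116,-112,0,0,0,0],[1,-145,-140,0,0,0,0]]
  ]
}}

```text
time_s: 0.93
tool_pos: [0.424, 0.201, 0.231]
eef_rot: [-0.0, 0.228, 0.974, -0.0]
ft_force: [0.3, 0.2, 0.0]
opening: 0.0853
gripper_force: 0.0
```

Call:
{"op": "move_arm", "data": {
  "motion": [
    [[1,-29,-28,0,0,0,7],[1,-58,-56,0,0,0,14],[1,-87,-84,0,0,0,21],[1,-116,-112,0,0,0,28],[1,-145,-140,0,0,0,35]]
  ]
}}

```text
time_s: 1.35
tool_pos: [0.4919, 0.0111, 0.231]
eef_rot: [-0.0, 0.513, 0.858, 0.0]
ft_force: [0.3, 1.1, -0.2]
opening: 0.085
gripper_force: 0.0
```

```bash
cat >> h.py <<'E'
from scipy.spatial.transform import Rotation
def tool():
    s=telemetry.read_state(); return s,Rotation.from_quat(np.roll(s["eef_rot"],-1)).as_matrix()
def to(p):
    s,R=tool(); return (R.T@(np.array(p)-s["tool_pos"])*1000).round(1)
E
python3 - <<'E'
from h import *
s,R=tool(); print(s["time_s"],s["tool_pos"],R.round(3),s["qpos"],to([.505,-.0315,.16]))
E
```

```text
1.35 [0.49186581 0.01109468 0.23104596] [[-0.474  0.881 -0.   ]
 [ 0.881  0.474  0.   ]
 [ 0.    -0.    -1.   ]] [-2.08427338e-01 -1.33731286e-01  1.95348134e+00  1.30671044e-04
  1.32205973e+00 -7.02194114e-01] [-43.7  -8.6  71. ]
```

Call:
{"op": "move_arm", "data": {
  "motion": [
    [[1,-22,-4,20,0,0,0],[1,-44,-9,40,0,0,0],[1,-44,-9,50,0,0,0],[1,-44,-9,50,0,0,0]]
  ]
}}

```text
time_s: 1.68
tool_pos: [0.5031, -0.03, 0.178]
eef_rot: [-0.003, 0.511, 0.86, -0.001]
ft_force: [0.7, 0.2, 0.2]
opening: 0.0854
gripper_force: 0.0
```

Run:
```python
from h import *
c=viewer.get_calibration("wrist");im=viewer.grab_frame("wrist");cv2.imwrite("pics/w1.png",im);np.savez("w1.npz",m=c["mtx"],t=c["cam_to_world"])
s,R=tool();print(s["tool_pos"],s["ft_force"])
K=c["mtx"];T=np.linalg.inv(c["cam_to_world"])
for p in([.505,-.0315,.117],[.505,-.0315,.101]):
    q=T@[*p,1]; q=K@[q[0],-q[1],-q[2]]; print(q[:2]/q[2])
```

```text
[ 0.50388167 -0.02943084  0.17970854] [ 0.24968206 -0.10812665  0.56876704]
[318.42222599 222.44434674]
[318.49826151 213.88358989]
```

View pics/w1.png

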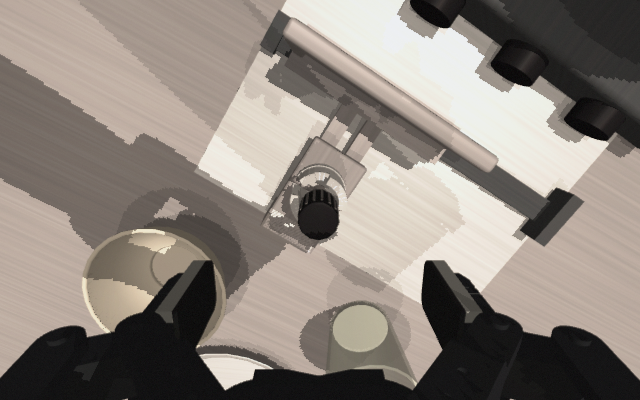

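Wrist view: knob top centred at (318,221), as predicted (318,222); the guard's top runs from (288,28) to (492,163). Nothing is near the fingers' path.

Run:
```python
from h import *
d=np.load("w1.npz");c=dict(mtx=d["m"],cam_to_world=d["t"])
print("knob",onz("wrist",318.5,221,.117,c),"guard",onz("wrist",288,28,.108,c),onz("wrist",493,163,.108,c))
print(to([.505,-.0315,.091]))
```

```text
knob [ 0.50459037 -0.03064522  0.117     ] guard [0.43749957 0.05770419 0.108     ] [0.58170717 0.05043186 0.108     ]
[-2.6  0.2 88.7]
```

Call:
{"op": "move_arm", "data": {
  "motion": [
    [[0.75,-1.5,0,25,0,0,0],[0.75,-1.5,0,50,0,0,0],[0.75,-1.5,0,75,0,0,0],[0.75,-1.5,0,89,0,0,0],[0.75,-1.5,0,89,0,0,0]]
  ]
}}

```text
time_s: 2.15
tool_pos: [0.5037, -0.0293, 0.09]
eef_rot: [-0.003, 0.509, 0.861, -0.001]
ft_force: [0.7, -0.2, -0.6]
opening: 0.0641
gripper_force: 0.0
```

Call:
{"op": "move_arm", "data": {
  "motion": [
    [[0,0,0,0,0,0,0],[0,0,0,0,0,0,0],[0,0,0,0,0,0,0],[0,0,0,0,0,0,0],[0,0,0,0,0,0,0]]
  ],
  "force": 40
}}

```text
time_s: 2.57
tool_pos: [0.5063, -0.0319, 0.0946]
eef_rot: [0.001, 0.51, 0.86, -0.001]
ft_force: [-6.0, -1.9, 8.1]
opening: 0.0249
gripper_force: 38.9
```

Call:
{"op": "move_arm", "data": {
  "motion": [
    [[0,0,0,0,0,0,0],[0,0,0,0,0,0,0],[0,0,0,0,0,0,0],[0,0,0,0,0,0,0],[0,0,0,0,0,0,0]]
  ]
}}

```text
time_s: 2.98
tool_pos: [0.5063, -0.032, 0.0946]
eef_rot: [0.001, 0.51, 0.86, -0.001]
ft_force: [-6.3, -1.9, 8.1]
opening: 0.0249
gripper_force: 38.9
```

Call:
{"op": "move_arm", "data": {
  "motion": [
    [[0,0,0,-2,0,0,0],[0,0,0,-4,0,0,0],[0,0,0,-6,0,0,0],[0,0,0,-8,0,0,0],[0,0,0,-8,0,0,0]]
  ],
  "force": 60
}}

```text
time_s: 3.4
tool_pos: [0.5052, -0.0313, 0.1]
eef_rot: [-0.0, 0.51, 0.86, -0.001]
ft_force: [-1.4, -3.0, -8.6]
opening: 0.0239
gripper_force: 59.3
```

Call:
{"op": "move_arm", "data": {
  "motion": [
    [[0,0,0,-2,0,0,0],[0,0,0,-4,0,0,0],[0,0,0,-4,0,0,0]]
  ]
}}

```text
time_s: 3.65
tool_pos: [0.5053, -0.0312, 0.1041]
eef_rot: [-0.001, 0.51, 0.86, -0.0]
ft_force: [-2.4, -4.3, -10.5]
opening: 0.024
gripper_force: 59.5
```

Call:
{"op": "move_arm", "data": {
  "motion": [
    [[0,0,0,-1,0,0,0],[0,0,0,-2,0,0,0],[0,0,0,-2,0,0,0]]
  ]
}}

```text
time_s: 3.9
tool_pos: [0.5053, -0.0312, 0.106]
eef_rot: [-0.001, 0.51, 0.86, -0.0]
ft_force: [-3.3, -5.2, -10.0]
opening: 0.0238
gripper_force: 59.4
```

Call:
{"op": "move_arm", "data": {
  "motion": [
    [[0,0,0,-1,0,0,0],[0,0,0,-2,0,0,0],[0,0,0,-2,0,0,0]]
  ]
}}

```text
time_s: 4.15
tool_pos: [0.5053, -0.0312, 0.108]
eef_rot: [-0.001, 0.51, 0.86, -0.0]
ft_force: [-1.8, -5.2, -11.2]
opening: 0.0237
gripper_force: 59.4
```

Call:
{"op": "move_arm", "data": {
  "motion": [
    [[0,0,0,-1,0,0,0],[0,0,0,-2,0,0,0],[0,0,0,-2,0,0,0]]
  ]
}}

```text
time_s: 4.4
tool_pos: [0.5053, -0.0312, 0.1099]
eef_rot: [-0.001, 0.51, 0.86, -0.0]
ft_force: [-2.2, -4.1, -10.4]
opening: 0.0241
gripper_force: 59.4
```

Call:
{"op": "move_arm", "data": {
  "motion": [
    [[0,0,0,-1,0,0,0],[0,0,0,-2,0,0,0],[0,0,0,-2,0,0,0]]
  ]
}}

```text
time_s: 4.65
tool_pos: [0.5053, -0.0311, 0.1119]
eef_rot: [-0.001, 0.51, 0.86, -0.0]
ft_force: [-1.2, -5.1, -12.2]
opening: 0.0241
gripper_force: 59.4
```

Call:
{"op": "move_arm", "data": {
  "motion": [
    [[0,0,0,-0.5,0,0,0],[0,0,0,-1,0,0,0],[0,0,0,-1.5,0,0,0],[0,0,0,-1.5,0,0,0]]
  ]
}}

```text
time_s: 4.98
tool_pos: [0.5052, -0.0311, 0.1133]
eef_rot: [-0.001, 0.51, 0.86, -0.0]
ft_force: [-1.6, -4.8, -13.3]
opening: 0.0239
gripper_force: 59.4
```

Call:
{"op": "move_arm", "data": {
  "motion": [
    [[0,0,0,-0.5,0,0,0],[0,0,0,-1,0,0,0],[0,0,0,-1,0,0,0]]
  ]
}}

```text
time_s: 5.23
tool_pos: [0.5052, -0.0311, 0.1143]
eef_rot: [-0.001, 0.51, 0.86, -0.0]
ft_force: [-1.0, -5.0, -12.3]
opening: 0.0242
gripper_force: 59.5
```

Call:
{"op": "move_arm", "data": {
  "motion": [
    [[0,0,0,-0.5,0,0,0],[0,0,0,-1,0,0,0],[0,0,0,-1,0,0,0]]
  ]
}}

```text
time_s: 5.48
tool_pos: [0.5052, -0.0311, 0.1153]
eef_rot: [-0.001, 0.51, 0.86, -0.0]
ft_force: [-1.1, -4.9, -12.9]
opening: 0.0238
gripper_force: 59.5
```

Call:
{"op": "move_arm", "data": {
  "motion": [
    [[0,0,0,-0.5,0,0,0],[0,0,0,-1,0,0,0],[0,0,0,-1,0,0,0]]
  ]
}}

```text
time_s: 5.73
tool_pos: [0.5052, -0.0311, 0.1163]
eef_rot: [-0.001, 0.51, 0.86, -0.0]
ft_force: [-2.0, -5.8, -13.7]
opening: 0.024
gripper_force: 59.5
```

Call:
{"op": "move_arm", "data": {
  "motion": [
    [[0,0,0,-0.5,0,0,0],[0,0,0,-1,0,0,0],[0,0,0,-1,0,0,0]]
  ]
}}

```text
time_s: 5.98
tool_pos: [0.5049, -0.0309, 0.1164]
eef_rot: [-0.001, 0.51, 0.86, -0.0]
ft_force: [0.0, -5.6, -21.1]
opening: 0.0242
gripper_force: 60.0
```

Sharp rise at z = 0.1164: that is the stop. I back off 1 mm and turn clockwise.

Call:
{"op": "move_arm", "data": {
  "motion": [
    [[0,0,0,1,0,0,0],[0,0,0,1,0,0,0],[0,0,0,1,0,0,5],[0,0,0,1,0,0,10],[0,0,0,1,0,0,10]]
  ]
}}

```text
time_s: 6.4
tool_pos: [0.5052, -0.0311, 0.1163]
eef_rot: [-0.001, 0.584, 0.812, -0.0]
ft_force: [-1.4, -4.8, -15.0]
opening: 0.0242
gripper_force: 60.8
```

Run:
```python
from h import *
s,R=tool();print(s["tool_pos"],s["ft_force"],s["torque"],np.degrees(np.arctan2(R[1,1],R[0,1])),s["qpos"])
```

```text
[ 0.50524169 -0.03113451  0.11634871] [ -1.35436925  -4.75464809 -14.95553733] [-0.93584925  0.1824615   0.00271781] 18.496230412961772 [-2.85636091e-01  4.89440376e-02  2.00368860e+00 -4.97605763e-04
  1.09036511e+00 -6.08225617e-01]
```

Call:
{"op": "move_arm", "data": {
  "motion": [
    [[0,0,0,0,0,0,6],[0,0,0,0,0,0,12],[0,0,0,0,0,0,18],[0,0,0,0,0,0,24],[0,0,0,0,0,0,30]]
  ]
}}

```text
time_s: 6.82
tool_pos: [0.5053, -0.0314, 0.1163]
eef_rot: [-0.0, 0.775, 0.632, -0.001]
ft_force: [-1.8, -6.5, -15.8]
opening: 0.0239
gripper_force: 60.6
```

Call:
{"op": "move_arm", "data": {
  "motion": [
    [[0,0,0,0,0,0,6],[0,0,0,0,0,0,12],[0,0,0,0,0,0,18],[0,0,0,0,0,0,24],[0,0,0,0,0,0,24]]
  ]
}}

```text
time_s: 7.23
tool_pos: [0.5052, -0.0316, 0.1163]
eef_rot: [0.0, 0.889, 0.458, -0.001]
ft_force: [-2.3, -6.5, -14.8]
opening: 0.0236
gripper_force: 60.5
```

Run:
```python
from h import *
s,R=tool();print(s["tool_pos"],s["ft_force"],s["torque"],np.degrees(np.arctan2(R[1,1],R[0,1])),s["qpos"])
```

```text
[ 0.50515688 -0.03164224  0.1163494 ] [ -2.33524436  -6.53012536 -14.75703319] [-1.54526437  0.25377634  0.00695127] -35.511980864140455 [-0.28594276  0.04891981  2.00371318 -0.00209337  1.0902177   0.33482652]
```

Call:
{"op": "move_arm", "data": {
  "motion": [
    [[0,0,0,1.5,0,0,0],[0,0,0,3,0,0,0],[0,0,0,4,0,0,0],[0,0,0,5,0,0,0],[0,0,0,5,0,0,0]]
  ]
}}

```text
time_s: 7.65
tool_pos: [0.5053, -0.0316, 0.1117]
eef_rot: [0.0, 0.888, 0.459, -0.001]
ft_force: [-4.4, -5.9, -12.6]
opening: 0.0237
gripper_force: 60.8
```

Call:
{"op": "move_arm", "data": {
  "motion": [
    [[0,0,0,1,0,0,0],[0,0,0,1,0,0,0]]
  ]
}}

```text
time_s: 7.82
tool_pos: [0.5054, -0.0316, 0.1112]
eef_rot: [0.0, 0.888, 0.459, -0.001]
ft_force: [-3.8, -6.3, -10.7]
opening: 0.0239
gripper_force: 61.2
```

Call:
{"op": "move_arm", "data": {
  "motion": [
    [[0,0,0,0.7,0,0,0],[0,0,0,1.5,0,0,0],[0,0,0,1.5,0,0,0]]
  ]
}}

```text
time_s: 8.07
tool_pos: [0.5056, -0.0317, 0.1109]
eef_rot: [0.0, 0.888, 0.459, -0.001]
ft_force: [-8.4, -4.9, -1.8]
opening: 0.024
gripper_force: 62.1
```

Force vanished at 5 mm below the stop: the pin is in the rest notch. I let go.

Call:
{"op": "move_arm", "data": {
  "motion": [
    [[0.75,0,0,0,0,0,0],[0.75,0,0,0,0,0,0],[0.75,0,0,0,0,0,0],[0.75,0,0,0,0,0,0],[0.75,0,0,0,0,0,0]]
  ],
  "force": 20
}}

```text
time_s: 8.48
tool_pos: [0.5069, -0.0311, 0.1104]
eef_rot: [0.001, 0.888, 0.459, 0.001]
ft_force: [-0.2, -0.3, -0.0]
opening: 0.0643
gripper_force: 0.0
```

Call:
{"op": "move_arm", "data": {
  "motion": [
    [[0.75,0,0,0,0,0,0],[0.75,0,0,-20,0,0,0],[0.75,0,0,-50,0,0,0],[0.75,0,0,-80,0,0,0],[0.75,0,0,-80,0,0,0]]
  ]
}}

```text
time_s: 8.9
tool_pos: [0.5096, -0.032, 0.196]
eef_rot: [0.004, 0.888, 0.459, 0.004]
ft_force: [0.9, -0.4, 1.2]
opening: 0.0636
gripper_force: 0.0
```

Run:
```python
from h import *
c=viewer.get_calibration("wrist");im=viewer.grab_frame("wrist");cv2.imwrite("pics/w2.png",im);np.savez("w2.npz",m=c["mtx"],t=c["cam_to_world"])
cv2.imwrite("pics/s2.png",viewer.grab_frame("side"))
s,R=tool();print(s["time_s"],s["tool_pos"],R.round(3),s["ft_force"])
```

```text
9.0 [ 0.50680319 -0.03132573  0.19086333] [[ 0.578  0.816  0.003]
 [ 0.816 -0.578 -0.001]
 [ 0.001  0.003 -1.   ]] [-0.46338071  0.38506559  0.02260401]
```

View pics/w2.png

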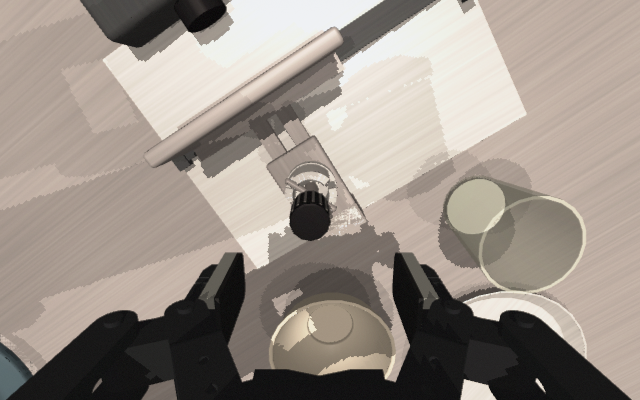

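Wrist view 2: the knob at (310,215) stands by itself, with the pin turned; the guard's near top end at (150,160).

Run:
```python
from h import *
d=np.load("w2.npz");c=dict(mtx=d["m"],cam_to_world=d["t"])
im=cv2.imread("pics/s2.png");x0,y0=290,170;m=(im[y0:216,x0:316].max(2)<45).astype(np.uint8)
k,l,s,ce=cv2.connectedComponentsWithStats(m)
for i in range(1,k):
    if s[i,4]>15: print(s[i]+[x0,y0,0,0,0],ce[i]+[x0,y0])
n=onz("wrist",150,159,.108,c);f=onz("wrist",337,35,.108,c);print(n,f,np.degrees(np.arctan2(*(f-n)[[1,0]])))
print(to([.395,.056,.19]),to([.395,.056,.075]))
```

```text
[290 170  26  12 278] [302.07913669 174.98920863]
[297 191  11  16 148] [301.74324324 198.41891892]
[0.43950399 0.05859112 0.108     ] [0.58208453 0.04915359 0.108     ] -3.7869346329689577
[   6.6 -141.7    0.4] [   6.4 -142.1  115.4]
```

The knob rose 4.6 px in the side view, about 16 mm: parked. Now to the near end of the guard, fingers shut.

Call:
{"op": "move_arm", "data": {
  "motion": [
    [[0,1,-28,0,0,0,6],[0,3,-57,0,0,0,12],[0,4,-85,0,0,0,18],[0,5,-114,0,0,0,24],[0,7,-142,0,0,0,30]]
  ]
}}

```text
time_s: 9.42
tool_pos: [0.3918, 0.0575, 0.1873]
eef_rot: [-0.001, 0.978, 0.211, -0.002]
ft_force: [0.6, 0.2, 0.2]
opening: 0.0033
gripper_force: 0.0
```

Call:
{"op": "move_arm", "data": {
  "motion": [
    [[0,0,0,0,0,0,7],[0,0,0,0,0,0,14],[0,0,0,0,0,0,21],[0,0,0,0,0,0,27],[0,0,0,0,0,0,27]]
  ]
}}

```text
time_s: 9.83
tool_pos: [0.393, 0.0569, 0.1877]
eef_rot: [-0.0, 1.0, -0.021, -0.001]
ft_force: [0.3, 0.6, -0.4]
opening: 0.0003
gripper_force: 0.0
```

Run:
```python
from h import *
s,R=tool();print(s["time_s"],s["tool_pos"],R.round(3),s["qpos"],s["opening"],to([.395,.058,.075]))
```

```text
9.8333 [0.39302643 0.05694578 0.18773835] [[ 0.999 -0.042 -0.003]
 [-0.042 -0.999  0.001]
 [-0.003 -0.    -1.   ]] [-1.43691176e-01 -3.52013747e-01  2.21192716e+00  1.60745679e-04
  1.28464806e+00  1.46951960e+00] 0.0002656966030221267 [  2.3  -1.1 112.7]
```

Call:
{"op": "move_arm", "data": {
  "motion": [
    [[0,0,-1,30,0,0,0],[0,0,-1,60,0,0,0],[0,0,-1,90,0,0,0],[0,0,-1,112,0,0,0],[0,0,-1,112,0,0,0]]
  ]
}}

```text
time_s: 10.25
tool_pos: [0.3892, 0.0583, 0.072]
eef_rot: [-0.001, 1.0, -0.019, -0.006]
ft_force: [-0.2, -0.9, -0.8]
opening: 0.0003
gripper_force: 0.0
```

Call:
{"op": "move_arm", "data": {
  "motion": [
    [[0,8,0,0,0,0,0],[0,16,0,0,0,0,0],[0,24,0,0,0,0,0],[0,32,0,0,0,0,0],[0,40,0,0,0,0,0]]
  ]
}}

```text
time_s: 10.67
tool_pos: [0.4354, 0.0558, 0.0784]
eef_rot: [0.0, 1.0, -0.02, 0.0]
ft_force: [-3.6, -0.8, 3.1]
opening: 0.0
gripper_force: 2.0
```

Call:
{"op": "move_arm", "data": {
  "motion": [
    [[0,8,0,0,0,0,0],[0,16,0,0,0,0,0],[0,24,0,0,0,0,0],[0,32,0,0,0,0,0],[0,40,0,0,0,0,0]]
  ]
}}

```text
time_s: 11.08
tool_pos: [0.4746, 0.0542, 0.0772]
eef_rot: [0.0, 1.0, -0.02, -0.0]
ft_force: [-3.9, -1.7, 2.1]
opening: -0.0002
gripper_force: 2.0
```

Call:
{"op": "move_arm", "data": {
  "motion": [
    [[0,8,0,0,0,0,0],[0,16,0,0,0,0,0],[0,24,0,0,0,0,0],[0,32,0,0,0,0,0],[0,40,0,0,0,0,0]]
  ]
}}

```text
time_s: 11.5
tool_pos: [0.5145, 0.0526, 0.077]
eef_rot: [0.0, 1.0, -0.02, -0.0]
ft_force: [-3.5, -3.4, 2.1]
opening: -0.0002
gripper_force: 2.0
```

Call:
{"op": "move_arm", "data": {
  "motion": [
    [[0,3,0,0,0,0,0],[0,6,0,0,0,0,0],[0,9,0,0,0,0,0],[0,12,0,0,0,0,0],[0,12,0,0,0,0,0]]
  ]
}}

```text
time_s: 11.92
tool_pos: [0.5229, 0.0524, 0.077]
eef_rot: [0.0, 1.0, -0.02, -0.005]
ft_force: [-17.1, -3.4, 13.9]
opening: 0.0001
gripper_force: 8.5
```

The force rose to 17 N at x = 0.523: far stop. I withdraw and check.

Call:
{"op": "move_arm", "data": {
  "motion": [
    [[0,-15,0,0,0,0,0],[0,-30,0,0,0,0,0],[0,-40,0,0,0,0,0],[0,-40,0,-30,0,0,0],[0,-40,0,-70,0,0,0]]
  ]
}}

```text
time_s: 12.33
tool_pos: [0.4829, 0.0546, 0.1447]
eef_rot: [-0.001, 1.0, -0.02, -0.004]
ft_force: [1.5, 1.0, -0.7]
opening: -0.0003
gripper_force: 0.0
```

Call:
{"op": "move_arm", "data": {
  "motion": [
    [[0,-20,0,-30,0,0,0],[0,-40,0,-40,0,0,0],[0,-40,0,-40,0,0,0],[0,-40,0,-40,0,0,0]]
  ]
}}

```text
time_s: 12.67
tool_pos: [0.4466, 0.0558, 0.1884]
eef_rot: [-0.0, 1.0, -0.02, 0.002]
ft_force: [-0.6, -0.1, -0.7]
opening: -0.0001
gripper_force: 0.0
```

Run:
```python
from h import *
c=viewer.get_calibration("wrist");im=viewer.grab_frame("wrist");np.savez("w3.npz",m=c["mtx"],t=c["cam_to_world"])
s=viewer.grab_frame("scene"); cv2.imwrite("pics/w3.png",np.vstack([cv2.resize(im,(480,300)),cv2.resize(s[150:250,230:390],(480,300),interpolation=2)]))
print(telemetry.read_state()["ft_force"])
```

```text
[ 0.38354722 -0.99347953 -0.04915325]
```

View pics/w3.png

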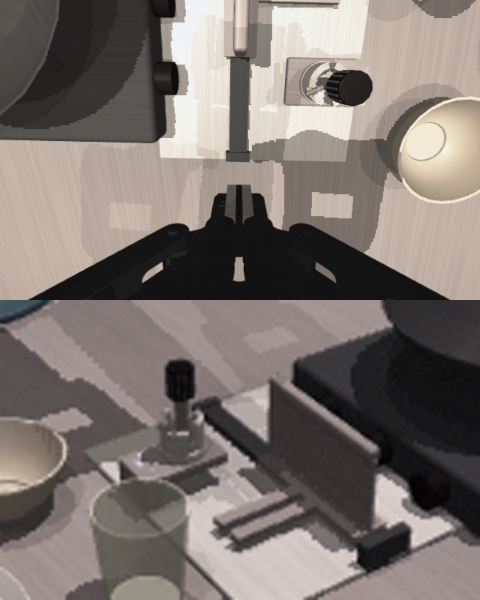

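The knob stands up by itself, and the guard sits against the block at the rail's end (its near end at wrist (320,71)). One numeric check, then I hand in.

Run:
```python
from h import *
d=np.load("w3.npz");p=onz("wrist",320,71,.108,dict(mtx=d["m"],cam_to_world=d["t"]));print(p)
if p[0]>.53: print(arm.job_done())
```

```text
[0.53335042 0.05247136 0.108     ]
the job is handed in; nothing more can be done
None
```

The knob is parked up in its rest notch (about 16 mm of lift) and the guard is slid to its far stop. The wok, bowl, cup and tray were not touched, and the job is handed in. The system returned no verdict.

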